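Clip the pantry guard rail home, then hold the fruit dish turned to the front

ROBOT

A 6-joint arm with a two-finger parallel gripper is mounted at the origin on the work surface. World frame = base frame: x ahead of the robot, y to its left, z up, the work surface at z = 0. Lengths are in m, angles in rad, forces in N, time in s.
With the tool pointing down it reaches from about 0.425 to 0.95 m from the base axis. Payload 14.7 kg.
Tool frame: the origin (TCP) lies between the finger pads; the fingertips stand robot.tip_extent ahead of it and the grasp point (between the pads) lies 3 mm ahead of it (robot.tip_extent is the distance from the TCP to the fingertips, in m); z points along the fingers, y is the line along which they close (so a half turn about z gives the same grasp; the last joint's range is limited). The gripper opens to 85 mm and grips with 20 to 120 N. Pads are 22 mm wide; open, the fingers measure 114 mm over their backs; the gripper's body (76 mm by 85 mm) begins 54 mm behind the grasp point. The pads swing forward as they close: fully open they stand 13 mm farther back than shut.
Start: joints at [1.123, 0.48, 1.596, -0, 1.065, -0.047], TCP at [0.254, 0.598, 0.217] pointing down, gripper open.
Joint ranges: [-2.75, 2.75], [-0.82, 2.05], [0.23, 2.67], [-1.56, 4.7], [0.09, 2.69], [-2.92, 2.92]. Speed limits (rad/s): [1.89, 1.89, 2.39, 3.01, 3.01, 3.01].

INTERFACE

Orientations are given as a unit quaternion [w, x, y, z].
In Python, from workcell import sensors, eyes, job, robot gives the robot as it stands.
- The arm moves only by the tool carry_out, never from a script. Its argument "series" is a list of rows, each a list of 5 numbers: the shift along the tool's x, y, z each as a share of 0.06 m, from -1 to 1, then the turn about the tool's z as a share of 8 degrees, from -1 to 1, then the finger opening in mm, from 0 to 85.4. In form: [[x, y, z, spin, hand], ...]. A call has 1 to 20 rows; each row shifts and turns the commanded pose from where the row before left it, along the tool's axes as they then stand; what a row does not reach is not made up. A row lasts 1/8 s, in which the tool goes at most 62.5 mm and 10.7 degrees, less where a joint would pass 70% of its speed; a pose out of reach is approached as far as the arm can. A call with a number of a shift or a turn outside -1 to 1 is refused whole. A call with a gripper value outside its range is refused whole. The fingers move at their own pace and stop on an object; the grip force is fixed at half the most. Time passes only in rows, so rows that do not move let the fingers close. It gives the time, the measured TCP pose, the force, the opening and the grip force at its end, in the units of the state.
- sensors.sense(): the state, without advancing time (a new reading comes with each control period).
- eyes.camera(name): name is "side" or "top" or "wrist"; returns a dict with "img" (420x560x3 uint8, red, green, blue), "depth" (420x560 float32, m along the optical axis (not along the pixel's ray), 0 where there is no reading), "K" (3x3 intrinsics, pixels), "dist" ([k1, k2, p1, p2, k3] as OpenCV has them; the pictures are not rectified), "origin" and "orientation" of the camera in the world. Camera axes: x right, y down, z forward; pixel columns grow to the right and rows downward; lengths in m; the calibration is good to about 2 mm. A picture is of the moment at which its call begins.
- job.hand_in(): hands the job in; it is judged then, once.
Trained networks look in the newest picture that a camera, given by its name, has taken for a name from the list of things; names that differ only in an ending like _2 or _b are one class to them, and where a whole thing is asked for, a point or a joint stands for the part that bears it (a point fixed in the world has none). Each returns a list of dicts, best first, with "confidence" (0 to 1); they miss things now and then, are a little off and sometimes report something else, mostly with a low value. They report only what shows in the picture. A call takes as long as a camera call. They do not tell look-alikes from the thing itself.
- eyes.trace(camera, thing): "pixels" (420x560 bool, what is visible of it) and "xy" ([column, row] in pixels, amid what is visible of it).
- eyes.tip_of(camera, thing): "xy" ([column, row] in pixels: a listed point, or the origin of a listed thing).
The state is a dict: "time": time; "joint_positions": joint angles; "dq": joint speeds; "effort": joint torques, N m; "ee_pos": TCP position; "tool_rot": TCP orientation; "force": force on the tool from outside, world axes, zero at the start; "torque": the same for the moment, N m; "opening": finger opening in m; "gripper_force": force on a finger pad.
Only numpy, scipy, OpenCV 4.12 (cv2) and the standard library are available. Lean on these libraries where they do the work, as an engineer would, in place of code of your own. Each camera call takes 0.05 s, during which the arm holds its last target. There are 200 camera calls.

TASK

Push the loose steel guard rail down past the red sprung jaws until it sits fully home in both fork clips along the front edge of the pantry shelf board, and let go of it. Then lift the fruit dish off its cork mat straight up by its arched handle, turn it a quarter turn in the air until its blue tab faces squarely to the rail, and finish while still holding it, steady and level, over the middle of the mat and about 6 cm above it, so that I can wipe underneath. The little orange fruit must rest in the middle of the dish and never roll out beyond the blue painted ring; do not touch the fruit, and leave the other groceries where they stand.

Things in the scene. Friction and masses are not known exactly. Their poses are not given: they have to be found in the camera images.
- shelf: Fixed light-wood shelf board on the counter, 270 (x) x 380 (y) x 18 mm; origin at the centre of its underside, z up; its -x edge is the front, towards the robot. Its place varies by about 10 cm and its yaw by 0.2 rad either way. Two steel fork clips stand along its front edge; the dish on its cork mat, a jar and a small can stand on it.
- rail_seat (a point): Where the middle of the rail's axis lies when home: 115 mm in front of the shelf's centre, 48 mm above the counter (30 above the board). Axes as the shelf's: a seated rail lies along y. Midway between the two clips at y = +100 and -100 mm: each 14 mm wide (y), with an upward slot 18 mm wide, flaring to 38 mm at its mouth 34 mm above this point.
- jaw_left (a joint): Red sprung jaw, 12 mm long, in the clip at shelf y = +100 mm, hinged on the slot's +x side 19 mm above the seated rail's axis. 0 rad = shut (sloping down across the slot), about 0.96 = swung down flush with the slot's wall. Opens only downwards; 3 to 6 N lets the rail pass, then it springs shut above the rail.
- jaw_right (a joint): The same jaw of the clip at shelf y = -100 mm.
- rail: Loose straight steel rail: round bar 14 mm thick with a square black end cap 26 x 26 x 20 mm at each end, 300 mm long overall, about 0.18 kg. Origin in the middle of its axis, x along its length (either end may go either way). It starts on the counter on its caps, axis 13 mm up, to the robot's left of the shelf; grip it across the bar near the middle.
- rail_end_a (a point): The centre of the rail's end face at its +x end (150 mm from the middle).
- rail_end_b (a point): The centre of the rail's end face at its -x end.
- mat_top (a point): Centre of the top of the round cork mat (170 mm wide, 4 mm thick, fixed on the shelf board), 22 mm above the counter, 145 mm behind the rail's line; axes as the shelf's.
- dish: Loose white dish, 142 mm wide, rim 30 mm high, its floor a shallow cone falling to the centre at 0.15 rad, about 0.35 kg. Origin at the centre of its underside, z up, standing on the cork mat. x points to the blue tab on the rim (to 94 mm from the centre); the arched handle spans it along y, 112 mm high. At the start the tab points roughly to the shelf's -y end.
- dish_handle (a point): Centre of the straight top bar of the dish's arched handle, 105 mm above the dish's underside: 12 mm thick (dish x), 70 mm long (dish y), 14 mm high. It is right above the dish's centre.
- dish_tab (a point): The blue tab, 90 mm from the dish's centre along its +x, 26 mm above its underside.
- dish_middle (a point): Where the centre of the fruit lies when it rests in the middle of the dish, 30 mm above the dish's underside. The blue painted ring has a radius of 28 mm about it.
- fruit_center (a point): Centre of the orange fruit, a hard round ball 44 mm in diameter, 0.05 kg, loose in the dish; it starts at rest in the middle and rolls easily when the dish is tilted or jerked.
- fruit: The same fruit as a body (its origin turns with it as it rolls; use the centre).
- jar: Bystander: green glass jar on the shelf board, 60 mm wide, 95 mm tall; origin under its centre.
- small_can: Bystander: small yellow can on the shelf board, 56 mm wide, 60 mm tall.
- soup_can: Bystander: red can on the counter to the left of the rail, 68 mm wide, 100 mm tall.
- bean_can: Bystander: blue can on the counter to the left of the rail, 68 mm wide, 100 mm tall.
- mug: Bystander: blue mug on the counter to the left, 80 mm wide, 90 mm tall.
- spoon: Bystander: spoon lying on the counter to the right.
- spice: Bystander: amber spice jar on the counter to the right, 44 mm wide, 90 mm tall.
Not all that is in view belongs to the job. What is shaped like the dish but black is not meant.

How it is judged:
By the outcome, as a careful person would: the job done as asked, in the order asked, and still so for the second after the job is handed in, while the arm keeps its last pose, push and grip.
It also fails if it takes over 58 s, if anything falls off the work surface, if the arm or the gripper's body presses on something with over 40 N, if the wrist force passes 120 N, or if a joint passes its speed limit or range.

## Working session

There is one attempt and no reset: what is moved stays moved. The work goes in short steps, Python scripts to look and compute and a tool call to move; the robot and the scene stay as the last step left them, time stands still between calls to the robot, and variables do not carry over. Pictures are saved under pics/ and viewed, at most 10 in all, crops included, and the job is handed in when it is done.

Besides the shell and the picture viewer there is one more tool, called after "Request:" as name(argument=value, ...), one argument or row to a line, values as JSON. carry_out: Moves the arm, as the interface text tells. Shift numbers are shares of 0.06 m and turn numbers shares of 8 degrees, none past 1 either way. Its arguments: {"type":"object","properties":{"series":{"type":"array","items":{"type":"array","items":{"type":"number"}}}},"required":["series"]}

```bash
ls; mkdir -p pics
cat > h.py <<'E'
from workcell import sensors, eyes, job, robot
import numpy as np, cv2
from scipy.spatial.transform import Rotation as R
def rot(q): return R.from_quat([q[1],q[2],q[3],q[0]]).as_matrix()
def ray(c,xy):
    u=cv2.undistortPoints(np.array([[xy]],float),np.array(c["K"]),np.array(c["dist"],float))[0,0]
    return np.array(c["origin"]), rot(c["orientation"])@np.array([u[0],u[1],1.0])
def atz(c,xy,z):
    o,d=ray(c,xy); return o+d*(z-o[2])/d[2]
def dep(c,xy):
    o,d=ray(c,xy); x,y=int(round(xy[0])),int(round(xy[1]))
    p=c["depth"][max(0,y-2):y+3,max(0,x-2):x+3]; p=p[p>0]
    return o+d*np.median(p) if p.size else None
def tri(rs):
    A=np.zeros((3,3));b=np.zeros(3)
    for o,d in rs:
        d=d/np.linalg.norm(d);M=np.eye(3)-np.outer(d,d);A+=M;b+=M@o
    return np.linalg.solve(A,b)
def cloud(c,mask):
    v,u=np.nonzero(mask&(c["depth"]>0)); 
    n=cv2.undistortPoints(np.stack([u,v],1).astype(float)[:,None],np.array(c["K"]),np.array(c["dist"],float))[:,0]
    return np.array(c["origin"])+(np.c_[n,np.ones(len(n))]*c["depth"][v,u][:,None])@rot(c["orientation"]).T
E
cat > a.py <<'E'
from h import *
np.set_printoptions(precision=4,suppress=True)
s=sensors.sense(); print(s["time"],s["ee_pos"],s["tool_rot"],robot.tip_extent)
cs={n:eyes.camera(n) for n in("side","top","wrist")}
for n,c in cs.items(): cv2.imwrite(f"pics/0{n}.png",c["img"][:,:,::-1])
for t in ["rail_seat","rail","rail_end_a","rail_end_b","mat_top","dish","dish_handle","dish_tab","fruit_center","shelf","jaw_left","jaw_right"]:
  for n,c in cs.items():
    for r in eyes.tip_of(n,t)[:2]:
        print(t,n,round(r["confidence"],2),np.round(r["xy"],1),dep(c,r["xy"]))
E
python3 a.py
python3 - <<'E'
import cv2,numpy as np
a=[cv2.imread(f"pics/0{n}.png") for n in("side","top")]
cv2.imwrite("pics/both.png",np.hstack(a)[:, :].copy() if 0 else cv2.resize(np.vstack(a),(400*560//420*3//2,600)) if 0 else a[0])
E
```

```text
pics
0.0 [0.2534 0.5981 0.216 ] [-0.0002  0.1991  0.98   -0.0006] 0.022
rail_seat side 0.95 [290.9 262.4] [ 0.4678 -0.0971  0.0182]
rail_seat side 0.62 [361.  243.2] [ 0.6344 -0.1866  0.0468]
rail_seat top 0.88 [309.5 221.3] [ 0.459  -0.1087  0.0202]
rail side 0.95 [224.1 185.2] [0.5167 0.2684 0.0145]
rail top 0.76 [192.1 204.9] [0.5238 0.2764 0.0203]
rail_end_a side 0.91 [185.5 209.7] [0.3716 0.2646 0.004 ]
rail_end_a side 0.65 [260.3 159.4] [0.6904 0.3049 0.0045]
rail_end_a top 0.58 [186.5 159.7] [0.6736 0.2916 0.0269]
rail_end_a top 0.56 [197.1 246.1] [0.3877 0.2612 0.0268]
rail_end_b side 0.91 [185.5 209.7] [0.3716 0.2646 0.004 ]
rail_end_b side 0.65 [260.3 159.4] [0.6904 0.3049 0.0045]
rail_end_b top 0.58 [186.5 159.7] [0.6736 0.2916 0.0269]
rail_end_b top 0.56 [197.1 246.1] [0.3877 0.2612 0.0268]
mat_top top 0.31 [306.3 178.2] [ 0.5947 -0.0999  0.0743]
dish side 0.91 [261.9 346.1] [ 0.2614 -0.23    0.009 ]
dish side 0.79 [420.6 318.4] [ 0.5927 -0.4216  0.0088]
dish top 0.72 [400.8 176.8] [ 0.5994 -0.4185  0.0093]
dish top 0.69 [346.8 275.8] [ 0.2768 -0.2263  0.0105]
dish_handle
[... 380 characters left out ...]
.2] [ 0.3613 -0.2129  0.0229]
dish_tab top 0.86 [396.9 150.4] [ 0.6853 -0.4052  0.0278]
fruit_center side 0.49 [331.2 229.8] [ 0.5932 -0.1148  0.0693]
fruit_center top 0.59 [304.1 177.6] [ 0.5975 -0.0932  0.0691]
fruit_center top 0.5 [305.1 187.9] [ 0.5677 -0.0968  0.0377]
shelf side 0.68 [316.6 249.6] [ 0.5305 -0.1261  0.0471]
shelf top 0.62 [304.1 188.5] [ 0.5658 -0.0935  0.0374]Traceback (most recent call last):
  File "a.py", line 8, in <module>
    for r in eyes.tip_of(n,t)[:2]:
             ~~~~~~~~~~~^^^^^
ValueError: it knows: bean_can, dish, dish_handle, dish_middle, dish_tab, fruit, fruit_center, jar, mat_top, mug, rail, rail_end, rail_seat, shelf, small_can, soup_can, spice, spoon
```

View pics/0top.png

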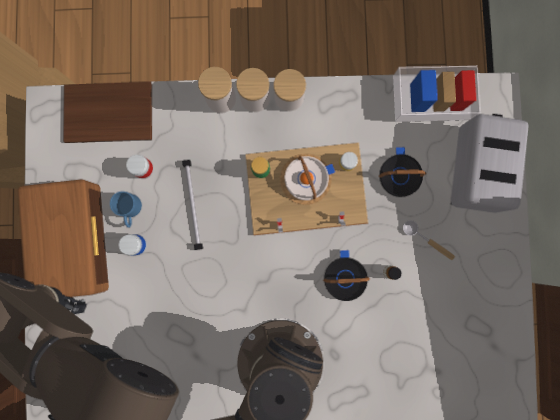

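View pics/0side.png

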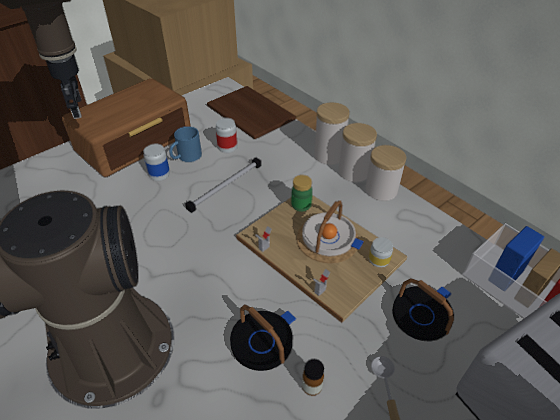

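The top view shows the white dish with the orange fruit at (306,178) and its tab at (330,170). The rail runs (187,162)–(197,247) and the clips are at (279,226) and (342,219). There are three dish-like things: white at (306,178), and black at (401,176) and (346,279). The white one on the shelf mat, holding the fruit, is the one meant.

```bash
cat > b.py <<'E'
from h import *
np.set_printoptions(precision=4,suppress=True)
cs={n:eyes.camera(n) for n in("side","top","wrist")}
for n,c in cs.items(): print(n,c["origin"],c["K"][0][0],rot(c["orientation"])[:,2])
for n in ("side","top"):
  c=cs[n]; im=c["img"].astype(int)
  for t in("shelf","rail"):
    r=eyes.trace(n,t)
    if r:
      P=cloud(c,r[0]["pixels"]); 
      if t=="shelf": P=P[abs(P[:,2]-.018)<.005]
      rc=cv2.minAreaRect((P[:,:2]*1000).astype(np.float32)); print(n,t,r[0]["confidence"],len(P),rc,P.mean(0))
  red=(im[...,0]>150)&(im[...,1]<70)&(im[...,2]<70)
  k,l,st,ce=cv2.connectedComponentsWithStats(red.astype(np.uint8))
  for i in range(1,k):
    if st[i,4]>3: print("red",ce[i],st[i,4],atz(c,ce[i],.064))
for t in("jar","small_can","dish_middle"):
  for n in("side","top"):
    for r in eyes.tip_of(n,t)[:1]: print(t,n,r["xy"],atz(cs[n],r["xy"],.02))
a=cv2.resize(cs["top"]["img"][135:245,235:380],None,fx=4,fy=4)[:,:,::-1]
cv2.imwrite("pics/crop.png",a)
E
python3 b.py
```

```text
side [-0.0405 -0.6431  0.9424] 452.78925887759823 [ 0.4581  0.5409 -0.7053]
top [ 0.3799 -0.0164  1.7316] 521.5819658680866 [ 0.0658  0.     -0.9978]
wrist [0.1883 0.6245 0.3736] 339.7543940281235 [ 0.2561 -0.1084 -0.9606]
side shelf 0.85 7263 ((566.326416015625, -102.53138732910156), (274.59698486328125, 381.8042907714844), 4.181997776031494) [ 0.5339 -0.1303  0.0181]
side rail 0.96 466 ((525.2032470703125, 274.3072509765625), (301.4083557128906, 30.611190795898438), 7.051219940185547) [0.5178 0.2708 0.0187]
top shelf 0.93 5217 ((569.9408569335938, -100.94038391113281), (272.3578186035156, 377.148681640625), 4.304646968841553) [ 0.5571 -0.1008  0.0183]
top rail 0.86 479 ((530.3256225585938, 276.976318359375), (306.22418212890625, 32.32010269165039), 8.188965797424316) [0.5286 0.2762 0.0198]
red [468.7637  85.0922] 347 [ 0.8906 -0.6453  0.064 ]
red [149.7436 168.1538] 39 [0.6433 0.4048 0.064 ]
red [341.3333 217.1667] 6 [ 0.4673 -0.2088  0.064 ]
red [279.125 223.125] 8 [ 0.4538 -0.009   0.064 ]
jar side [302.8, 206.0] [0.634  0.0366 0.02  ]
jar top [257.3, 169.1] [0.6365 0.0585 0.02  ]
small_can side [381.2, 258.8] [ 0.6541 -0.2445  0.02  ]
small_can top [346.5, 160.5] [ 0.6571 -0.2377  0.02  ]
dish_middle side [261.4, 333.7] [ 0.2767 -0.2099  0.02  ]
dish_middle top [305.2, 181.8] [ 0.5899 -0.0986  0.02  ]
```

View pics/crop.png

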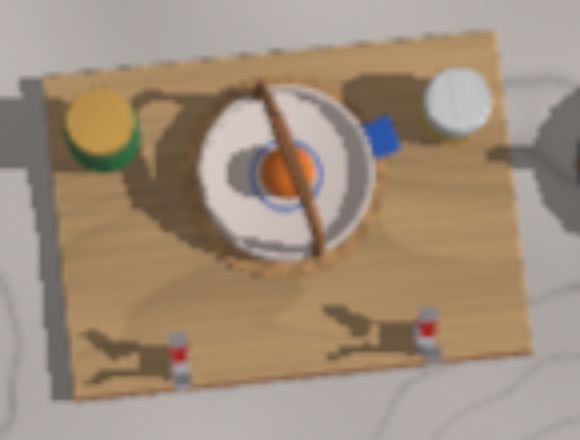

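The crop shows the white dish with the fruit in the blue ring at (288,175), and its tab at (382,137) towards shelf −y. The handle runs (262,92)–(320,250), and the red jaws are at (179,356) and (428,330). Next I move over the rail for a wrist look.

Request:
carry_out(
  series=[
    [-0.79, -0.4, 0, 0, 85],
    [-0.79, -0.4, 0, 0, 85],
    [-0.79, -0.4, 0, 0, 85],
    [-0.79, -0.4, 0, 0, 85],
    [-0.79, -0.4, 0, 0, 85],
    [-0.79, -0.4, 0, 0, 85],
    [-0.79, -0.4, 0, 0, 85],
    [-0.79, -0.4, 0, 0, 85],
    [0, 0, 0, -0.95, 85],
    [0, 0, 0, -0.95, 85],
    [0, 0, 0, -0.95, 85],
    [0, 0, 0, -0.95, 85],
    [0, 0, 0, 0, 85],
  ],
)

```text
time: 3.92
ee_pos: [0.5279, 0.2737, 0.2166]
tool_rot: [0.0, -0.065, 0.998, 0.0]
force: [-0.4, -0.8, -0.3]
opening: 0.0854
gripper_force: 0.0
```

```bash
cat > c.py <<'E'
from h import *
np.set_printoptions(precision=4,suppress=True)
s=sensors.sense(); T=rot(s["tool_rot"]); print(s["time"],s["ee_pos"],np.degrees(np.arctan2(T[1,1],T[0,1])),s["joint_positions"])
c=eyes.camera("wrist"); cv2.imwrite("pics/w1.png",c["img"][:,:,::-1])
r=eyes.trace("wrist","rail")
if r:
  P=cloud(c,r[0]["pixels"]); rc=cv2.minAreaRect((P[:,:2]*1000).astype(np.float32)); print(r[0]["confidence"],len(P),rc)
  print(np.percentile(P[:,2],[50,90,98]))
ends=[]
t=eyes.camera("top")
for n,cc in(("wrist",c),("top",t)):
  for r in eyes.tip_of(n,"rail_end")[:3]: print(n,r["confidence"],r["xy"],atz(cc,r["xy"],.013),dep(cc,r["xy"]))
  for r in eyes.tip_of(n,"rail")[:1]: print(n,r["xy"],atz(cc,r["xy"],.013))
E
python3 c.py
```

```text
3.925 [0.5279 0.2737 0.2166] 97.39978695727888 [ 0.4274  0.4028  1.7275 -0.      1.0112 -1.2725]
0.77 4232 ((526.6309814453125, 274.0982971191406), (298.5564880371094, 25.550777435302734), 7.179059028625488)
[0.0191 0.0257 0.0266]
wrist 0.76 [279.6, 24.0] [0.3766 0.2582 0.013 ] [0.3793 0.2584 0.025 ]
wrist 0.63 [276.6, 299.9] [0.6744 0.2948 0.013 ] [0.6669 0.2937 0.0254]
wrist [274.8, 178.3] [0.5276 0.2733 0.013 ]
top 0.53 [387.3, 273.6] [ 0.2802 -0.3596  0.013 ] [ 0.283  -0.35    0.0611]
top 0.46 [187.4, 159.7] [0.6759 0.2911 0.013 ] [0.6741 0.2892 0.0237]
top 0.36 [307.6, 178.6] [ 0.6012 -0.1073  0.013 ] [ 0.5861 -0.1011  0.1303]
```

View pics/w1.png

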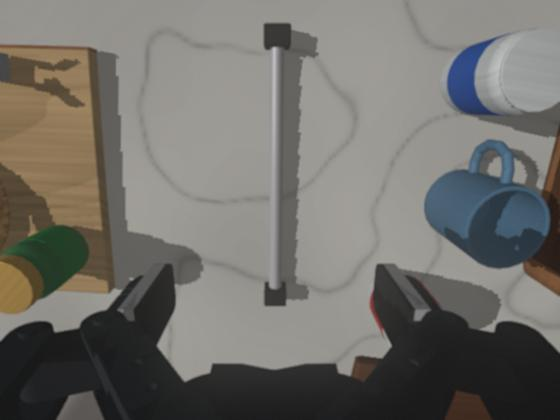

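The wrist view shows the rail centred under the gripper, with caps at (277,36) and (275,293). Measured rail middle is (0.527,0.274) at 7.2°.

Request:
carry_out(
  series=[
    [0, 0, 0.8, 0, 60],
    [0, 0, 0.8, 0, 50],
    [0, 0, 0.8, 0, 45],
    [0, 0, 0.4, 0, 40],
    [0, 0, 0.4, 0, 40],
    [0, 0, 0, 0, 20],
    [0, 0, 0, 0, 0],
    [0, 0, 0, 0, 0],
    [0, 0, 0, 0, 0],
    [0, 0, 0, 0, 0],
  ],
)

```text
time: 5.52
ee_pos: [0.528, 0.2739, 0.0251]
tool_rot: [0.0, -0.065, 0.998, 0.0]
force: [-0.9, 0.6, -0.1]
opening: 0.0002
gripper_force: 0.0
```

The fingers shut on nothing, so I look before anything else.

```bash
python3 c.py
```

```text
5.525 [0.528  0.2739 0.0251] 97.43443961971288 [ 0.4275  0.651   1.8705 -0.      0.6194 -1.273 ]
0.82 7585 ((505.3286437988281, 271.9315490722656), (193.17172241210938, 15.204387664794922), 6.9980788230896)
[0.0186 0.02   0.0205]
wrist [277.5, 245.0] [0.5263 0.2742 0.013 ]
top 0.48 [184.5, 159.7] [0.6762 0.3008 0.013 ] [0.6743 0.2987 0.0245]
```

View pics/w1.png

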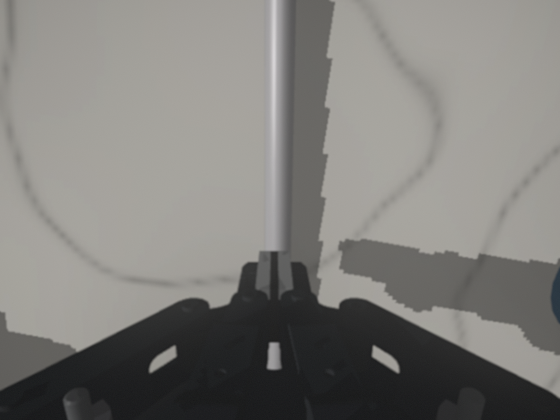

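The wrist view shows the fingers shut at (275,265), with the bar running under or into them.

Run:
```python
from h import *
print(robot.tip_extent, sensors.sense()["opening"],sensors.sense()["gripper_force"],[a for a in dir(robot) if a[0]!='_'])
c=eyes.camera("side"); cv2.imwrite("pics/s2.png",cv2.resize(c["img"][130:230,160:300],None,fx=5,fy=5)[:,:,::-1])
w=eyes.camera("wrist")
for xy in [(264,268),(286,268),(275,270),(275,240),(275,256)]: print(xy,dep(w,xy))
```

```text
0.022 0.00030138700860899196 0.0 ['MotionError', 'tip_extent']
(264, 268) [0.51704825 0.26702489 0.06011309]
(286, 268) [0.51612011 0.2756286  0.05971176]
(275, 270) [0.51659669 0.2713157  0.0616299 ]
(275, 240) [0.52063566 0.27198297 0.0195057 ]
(275, 256) [0.51664307 0.27136423 0.04832249]
```

View pics/s2.png

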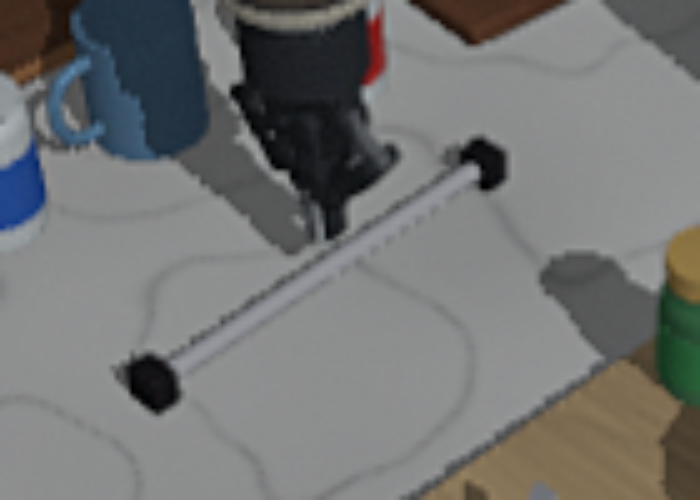

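Run:
```python
from h import *
c=eyes.camera("side"); e=np.array(sensors.sense()["ee_pos"])
for xy in [(223,177.4),(225,177.5),(226,176)]:
  o,d=ray(c,xy)
  t=np.dot(e[:2]-o[:2],d[:2])/np.dot(d[:2],d[:2]); print(xy,o+d*t,e,dep(c,xy))
t=eyes.camera("top")
im=cv2.resize(t["img"][150:260,140:250],None,fx=5,fy=5)[:,:,::-1]
r=eyes.trace("side","rail"); P=cloud(c,r[0]["pixels"]); print(cv2.minAreaRect((P[:,:2]*1000).astype(np.float32)),np.percentile(P[:,2],[2,50,98]))
```

```text
(223, 177.4) [0.52157992 0.27752626 0.03755031] [0.52776548 0.2737495  0.02454557] [0.51682805 0.26974367 0.04519939]
(225, 177.5) [0.52676109 0.27437054 0.03628219] [0.52776548 0.2737495  0.02454557] [0.53178433 0.28249451 0.02825889]
(226, 176) [0.52978147 0.27249376 0.04185019] [0.52776548 0.2737495  0.02454557] [0.52530469 0.26530664 0.04891909]
((534.1891479492188, 281.6125183105469), (323.00665283203125, 40.60853576660156), 7.45855188369751) [-0.0008548   0.01801015  0.02848896]
```

Request:
carry_out(
  series=[
    [0, 0, -1, 0, 0],
    [0, 0, -0.5, 0, 0],
    [0, 0, 0, 0, 0],
  ],
)

```text
time: 6.5
ee_pos: [0.5293, 0.2745, 0.1171]
tool_rot: [0.002, -0.065, 0.998, 0.001]
force: [0.2, -0.8, -0.5]
opening: 0.0003
gripper_force: 0.0
```

```bash
cat > d.py <<'E'
from h import *
np.set_printoptions(precision=4,suppress=True)
s=sensors.sense(); e=np.array(s["ee_pos"]); print(e,s["opening"])
for n in("side","wrist","top"):
  c=eyes.camera(n); P=cloud(c,np.ones((420,560),bool))
  m=(np.hypot(P[:,0]-e[0],P[:,1]-e[1])<.06)&(P[:,2]>.035)&(P[:,2]<e[2]+.03)
  Q=P[m]; i=np.argsort(Q[:,2]); print(n,len(Q)); print(Q[i[:12]]-e)
c=eyes.camera("side"); o,d=ray(c,(224,170))
# project tcp
def proj(c,p):
  Rm=rot(c["orientation"]); return cv2.projectPoints(np.array([p]),cv2.Rodrigues(Rm.T)[0],-Rm.T@np.array(c["origin"]),np.array(c["K"]),np.array(c["dist"],float))[0][0,0]
a=proj(c,e); b=proj(c,e-[0,0,.022]); print(a,b)
x,y=int(a[0]),int(a[1]); im=cv2.resize(c["img"][y-35:y+35,x-35:x+35],None,fx=8,fy=8,interpolation=cv2.INTER_NEAREST)[:,:,::-1].copy()
for q,k in((a,(0,255,0)),(b,(255,0,255))): cv2.circle(im,(int((q[0]-x+35.5)*8),int((q[1]-y+35.5)*8)),4,k,-1)
cv2.imwrite("pics/s3.png",im)
E
python3 d.py
```

```text
[0.5293 0.2745 0.1171] 0.0003436006679362567
side 27
[[-0.0003 -0.006   0.0159]
 [-0.0092 -0.0087  0.0182]
 [-0.0045 -0.0073  0.0187]
 [ 0.0026 -0.0075  0.019 ]
 [-0.0097 -0.0047  0.0198]
 [-0.0126 -0.0039  0.0208]
 [-0.0088 -0.0087  0.0217]
 [-0.0016 -0.0086  0.0217]
 [-0.0126  0.0009  0.0217]
 [-0.0101  0.0045  0.0221]
 [-0.0066 -0.0058  0.0226]
 [ 0.0046 -0.0103  0.0232]]
wrist 757
[[-0.0109 -0.0076  0.0154]
 [-0.0107 -0.0094  0.0155]
 [-0.0106 -0.0098  0.0155]
 [-0.0115 -0.0041  0.0157]
 [-0.0113 -0.0058  0.0158]
 [-0.011  -0.008   0.0158]
 [-0.0109 -0.0089  0.0159]
 [-0.0122  0.0003  0.0161]
 [-0.0114 -0.0063  0.0162]
 [-0.0118 -0.0032  0.0162]
 [-0.0122 -0.0006  0.0163]
 [-0.0116 -0.0054  0.0164]]
top 0
[]
[223.3604 156.3143] [224.0015 162.1522]
```

View pics/s3.png

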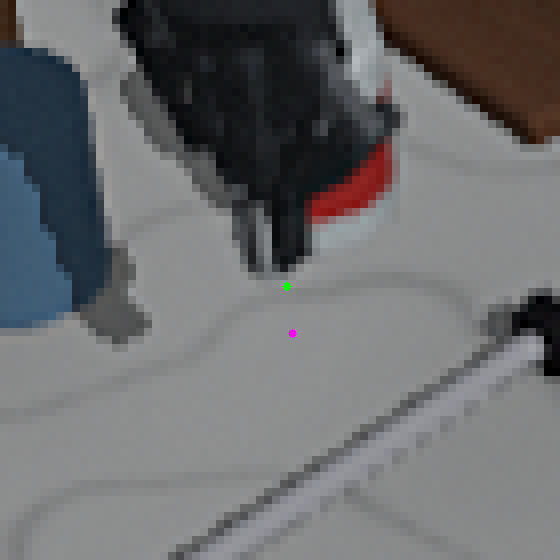

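The side view shows the shut fingertips at (275,270), above the reported TCP (green, (286,286)) instead of 22 mm below it. So the reported tool height is off. I'll measure the tip height by ray geometry from both cameras.

```bash
cat > t.py <<'E'
from h import *
np.set_printoptions(precision=4,suppress=True)
s=sensors.sense(); e=np.array(s["ee_pos"]);T=rot(s["tool_rot"])
c=eyes.camera("wrist"); D=c["depth"]
g=c["img"].astype(int).sum(2)
for col in (262,268,275,283,290): print(col,[(r,int(g[r,col]),round(float(D[r,col]),3)) for r in range(242,262,2)])
for row in (246,248,250,252,254):
  o,d=ray(c,(275,row)); lo,ld=T.T@(o-e),T.T@d
  t=(0.011-lo[0])/ld[0]; print(row,"tool frame",lo+t*ld)
E
python3 t.py
```

```text
262 [(242, 458, 0.291), (244, 461, 0.292), (246, 458, 0.292), (248, 461, 0.292), (250, 412, 0.292), (252, 293, 0.149), (254, 283, 0.147), (256, 281, 0.144), (258, 276, 0.142), (260, 277, 0.14)]
268 [(242, 465, 0.272), (244, 465, 0.274), (246, 465, 0.274), (248, 463, 0.274), (250, 419, 0.276), (252, 294, 0.149), (254, 288, 0.147), (256, 292, 0.145), (258, 287, 0.142), (260, 281, 0.14)]
275 [(242, 456, 0.27), (244, 458, 0.27), (246, 456, 0.268), (248, 459, 0.271), (250, 394, 0.27), (252, 172, 0.147), (254, 152, 0.147), (256, 152, 0.143), (258, 153, 0.142), (260, 150, 0.141)]
283 [(242, 268, 0.272), (244, 271, 0.273), (246, 270, 0.272), (248, 268, 0.273), (250, 265, 0.274), (252, 257, 0.149), (254, 256, 0.147), (256, 265, 0.145), (258, 284, 0.143), (260, 286, 0.141)]
290 [(242, 297, 0.29), (244, 300, 0.291), (246, 298, 0.291), (248, 296, 0.292), (250, 295, 0.293), (252, 293, 0.294), (254, 293, 0.292), (256, 292, 0.294), (258, 290, 0.295), (260, 287, 0.294)]
246 tool frame [ 0.011  -0.0009 -0.0118]
248 tool frame [ 0.011  -0.0009 -0.0142]
250 tool frame [ 0.011  -0.0009 -0.0165]
252 tool frame [ 0.011  -0.0009 -0.0187]
254 tool frame [ 0.011  -0.0009 -0.0208]
```

Request:
carry_out(
  series=[
    [0.045, 0.013, 0, 0, 36],
    [0, 0, 0, 0, 36],
    [0, 0, 0.6, 0, 36],
    [0, 0, 0.6, 0, 36],
    [0, 0, 0.4, 0, 36],
    [0, 0, 0.2, 0, 36],
    [0, 0, 0.1, 0, 36],
    [0, 0, 0.08, 0, 36],
    [0, 0, 0, 0, 36],
  ],
)

```text
time: 7.88
ee_pos: [0.5253, 0.2743, -0.0039]
tool_rot: [0.0, -0.065, 0.998, 0.0]
force: [-0.4, 0.5, 0.6]
opening: 0.0358
gripper_force: 0.0
```

```bash
cat > u.py <<'E'
from h import *
np.set_printoptions(precision=4,suppress=True)
s=sensors.sense(); e=np.array(s["ee_pos"]);T=rot(s["tool_rot"])
print(e,s["opening"],s["force"])
c=eyes.camera("wrist"); P=cloud(c,np.ones((420,560),bool))
L=(P-e)@T
m=(abs(L[:,0])<.016)&(abs(L[:,1])<.05)
for a in(-1,1):
  Q=L[m&(np.sign(L[:,1])==a)]; Q=Q[Q[:,2]<(e[2]-.023)] if 0 else Q
  W=e+Q@T.T
  h,b=np.histogram(W[:,2],np.arange(-.004,.08,.004)); print(a,h)
  k=(W[:,2]>.004)&(W[:,2]<.05)&(abs(Q[:,1])>.009); i=np.argsort(W[k][:,2])[:4]; print(Q[k][i],W[k][i,2])
E
python3 u.py
```

```text
[ 0.5253  0.2743 -0.0039] 0.03580401858796799 [-0.3756  0.4649  0.6131]
-1 [2579 1218    0    1  183 1013  265  186  201  202  241  207  198  464
  287  559  771 2193 1384  770]
[[ 0.002  -0.0197 -0.0151]
 [ 0.0029 -0.0196 -0.0159]
 [ 0.0014 -0.0196 -0.016 ]
 [-0.0005 -0.0197 -0.0161]] [0.0112 0.0121 0.0121 0.0123]
1 [2588 1266    0    3  156  841  252  188  201  217  244  220  206  467
  292  558  828 2323 1547  922]
[[ 0.0017  0.0165 -0.0154]
 [ 0.0022  0.0165 -0.0155]
 [ 0.0014  0.0165 -0.0158]
 [ 0.0031  0.0164 -0.0163]] [0.0115 0.0116 0.012  0.0124]
```

Request:
carry_out(
  series=[
    [0, 0.017, 0.06, 0, 36],
    [0, 0, 0.05, 0, 36],
    [0, 0, 0, 0, 20],
    [0, 0, 0, 0, 0],
    [0, 0, 0, 0, 0],
    [0, 0, 0, 0, 0],
  ],
)

```text
time: 8.68
ee_pos: [0.5249, 0.2752, -0.0107]
tool_rot: [-0.0, -0.065, 0.998, -0.0]
force: [-1.5, -0.9, 3.1]
opening: 0.0116
gripper_force: 58.6
```

Request:
carry_out(
  series=[
    [0, 0, -0.2, 0, 0],
    [0, 0, -0.3, 0, 0],
    [0, 0, -0.3, 0, 0],
    [0, 0, 0, 0, 0],
  ],
)

```text
time: 9.18
ee_pos: [0.5262, 0.2758, 0.0394]
tool_rot: [0.002, -0.065, 0.998, 0.001]
force: [-0.6, 0.1, -2.6]
opening: 0.0115
gripper_force: 58.5
```

```bash
cat > v.py <<'E'
from h import *
np.set_printoptions(precision=4,suppress=True)
s=sensors.sense(); e=np.array(s["ee_pos"]);T=rot(s["tool_rot"])
print(s["time"],e,s["opening"],s["gripper_force"],s["force"],"yaw",np.degrees(np.arctan2(T[1,1],T[0,1])))
for n in("wrist","side","top"):
  c=eyes.camera(n); r=eyes.trace(n,"rail")
  if not r: continue
  L=(cloud(c,r[0]["pixels"])-e)@T
  L=L[(abs(L[:,0])<.16)&(abs(L[:,1])<.03)&(abs(L[:,0])>.02)]
  for a,b in((-.16,-.13),(-.13,-.02),(.02,.13),(.13,.16)):
    Q=L[(L[:,0]>a)&(L[:,0]<b)]
    if len(Q)>5: print(n,a,len(Q),"x range",Q[:,0].min(),Q[:,0].max(),"y",np.median(Q[:,1]),"z top",np.percentile(Q[:,2],[5,50]))
    if len(Q)>30 and .13 in map(abs,(a,b)) and .02 in map(abs,(a,b)): print("   slope y,z vs x",np.polyfit(Q[:,0],Q[:,1],1)[0],np.polyfit(Q[:,0],Q[:,2],1)[0])
E
python3 v.py
```

```text
9.175 [0.5262 0.2758 0.0394] 0.011531137780788906 58.51934552192688 [-0.6137  0.1332 -2.5907] yaw 97.4368699275628
wrist -0.13 1186 x range -0.043646951893221105 -0.020022560590382706 y -0.0013517404684923544 z top [-0.0309 -0.0293]
   slope y,z vs x 0.003783291151590107 -0.022226494507674954
wrist 0.02 8838 x range 0.02003006162007167 0.10973924085156217 y -0.00137923074143391 z top [-0.0309 -0.0293]
   slope y,z vs x 0.010439073687561211 -0.0013896101158343663
side -0.16 30 x range -0.14447012507464524 -0.1308798542552912 y -0.008878186999856536 z top [-0.0359 -0.0308]
side -0.13 70 x range -0.1299173704470224 -0.046004607428149165 y -0.00536633675463856 z top [-0.0315 -0.027 ]
   slope y,z vs x 0.006223079700953258 0.012532778109842161
side 0.02 150 x range 0.02136771578315516 0.12938671892140813 y -0.003728369596516544 z top [-0.0317 -0.0274]
   slope y,z vs x 0.012737751513186877 0.0009843275343761756
side 0.13 87 x range 0.13136454348709575 0.1523447718349816 y -0.008549944383724606 z top [-0.0378 -0.0312]
```

The rail is gripped and hangs level, its axis 23.5 mm above the reported TCP. Now lift, carry and turn.

Request:
carry_out(
  series=[
    [0, 0, -0.5, 0, 0],
    [0, 0, -0.8, 0, 0],
    [0, 0, -0.8, 0, 0],
    [0, 0, -0.6, 0, 0],
    [0.15, -0.4, 0, 0, 0],
    [0.15, -0.8, 0, 0, 0],
    [0.15, -0.85, 0, 0, 0],
    [0.15, -0.85, 0, 0, 0],
    [0.15, -0.85, 0, 0, 0],
    [0.15, -0.85, 0, 0, 0],
    [0.15, -0.8, 0, 0, 0],
    [0.13, -0.6, 0, 0, 0],
    [0, -0.33, 0, 0, 0],
    [0, 0, 0, 0, 0],
  ],
)

```text
time: 11.22
ee_pos: [0.5034, -0.1115, 0.1984]
tool_rot: [-0.001, -0.064, 0.998, 0.0]
force: [-0.6, 1.3, -1.6]
opening: 0.0116
gripper_force: 58.7
```

Request:
carry_out(
  series=[
    [0, 0, 0, 0.6, 0],
    [0, 0, 0, 1, 0],
    [0, 0, 0, 1, 0],
    [0, 0, 0, 1, 0],
    [0, 0, 0, 1, 0],
    [0, 0, 0, 1, 0],
    [0, 0, 0, 1, 0],
    [0, 0, 0, 1, 0],
    [0, 0, 0, 1, 0],
    [0, 0, 0, 1, 0],
    [0, 0, 0, 1, 0],
    [0, 0, 0, 0.7, 0],
    [0, 0, 0, 0.35, 0],
    [0, 0, 0, 0, 0],
  ],
)

```text
time: 12.98
ee_pos: [0.5036, -0.1094, 0.1988]
tool_rot: [-0.0, 0.68, 0.733, -0.0]
force: [0.1, 0.2, -1.3]
opening: 0.0113
gripper_force: 58.7
```

```bash
python3 v.py
cat > w.py <<'E'
from h import *
np.set_printoptions(precision=4,suppress=True)
s=sensors.sense(); print(s["joint_positions"])
c=eyes.camera("wrist"); cv2.imwrite("pics/w5.png",c["img"][:,:,::-1])
t=eyes.camera("top"); sd=eyes.camera("side")
for n,cc in(("wrist",c),("top",t),("side",sd)):
  im=cc["img"].astype(int)
  red=(im[...,0]>120)&(im[...,1]<80)&(im[...,2]<80)
  k,l,st,ce=cv2.connectedComponentsWithStats(red.astype(np.uint8))
  for i in range(1,k):
    if st[i,4]>3: print(n,"red",ce[i],st[i,4],"z64",atz(cc,ce[i],.064),"depth",dep(cc,ce[i]))
  for q in("rail_seat","dish_handle","dish_tab","fruit_center","mat_top"):
    for r in eyes.tip_of(n,q)[:3]: print(n,q,round(r["confidence"],2),r["xy"],dep(cc,r["xy"]))
  r=eyes.trace(n,"shelf")
  if r:
    P=cloud(cc,r[0]["pixels"]); P=P[abs(P[:,2]-.018)<.005]; print(n,"shelf",cv2.minAreaRect((P[:,:2]*1000).astype(np.float32)))
E
python3 w.py
```

```text
12.975 [ 0.5036 -0.1094  0.1988] 0.011334876172204978 58.67417335510254 [ 0.1067  0.1517 -1.2906] yaw 4.317198687224843
wrist -0.13 1302 x range -0.04515703688746116 -0.020005033096305594 y -0.0005561696718197925 z top [-0.0308 -0.0294]
   slope y,z vs x 0.0021384273855566175 -0.017686620515322837
wrist 0.02 8537 x range 0.02000685249714876 0.10630155129859321 y -5.766414850796135e-05 z top [-0.031  -0.0294]
   slope y,z vs x 0.008749845408081436 0.0011350161168474538
side -0.16 158 x range -0.15237831431956664 -0.1323712624919802 y -0.00904842209082933 z top [-0.0384 -0.0338]
side -0.13 278 x range -0.129286742900187 -0.020561695385465647 y -0.0052899164508715055 z top [-0.0322 -0.0293]
   slope y,z vs x 0.005752783980563434 0.0003847689491313804
side 0.02 179 x range 0.05011898054354902 0.12960949277471034 y -0.0054239759358280576 z top [-0.0368 -0.0287]
   slope y,z vs x 0.019114037346020032 -0.04093570043382648
side 0.13 76 x range 0.13027200816705092 0.1477347893061701 y -0.00986864304332891 z top [-0.0389 -0.0357]
top -0.16 63 x range -0.1494831015622753 -0.130696582135971 y -0
[... 2269 characters left out ...]
epth [ 0.4674 -0.2117  0.0665]
side rail_seat 0.96 [293.9, 263.8] [ 0.4708 -0.1054  0.0177]
side dish_handle 0.9 [332.6, 211.5] [ 0.5978 -0.1086  0.1294]
side dish_handle 0.79 [430.4, 291.9] [ 0.5976 -0.4177  0.1082]
side dish_handle 0.76 [261.7, 322.1] [ 0.2636 -0.2313  0.1102]
side dish_tab 0.73 [389.0, 405.4] [ 0.3712 -0.5082  0.015 ]
side dish_tab 0.72 [445.2, 290.2] [ 0.6917 -0.417   0.0268]
side dish_tab 0.63 [289.7, 314.0] [ 0.3566 -0.2172  0.0293]
side fruit_center 0.51 [331.9, 229.5] [ 0.5953 -0.1153  0.0693]
side fruit_center 0.4 [329.1, 230.5] [ 0.588  -0.1123  0.0682]
side shelf ((567.891845703125, -102.62239074707031), (276.63543701171875, 382.6206970214844), 3.8821074962615967)
```

View pics/w5.png

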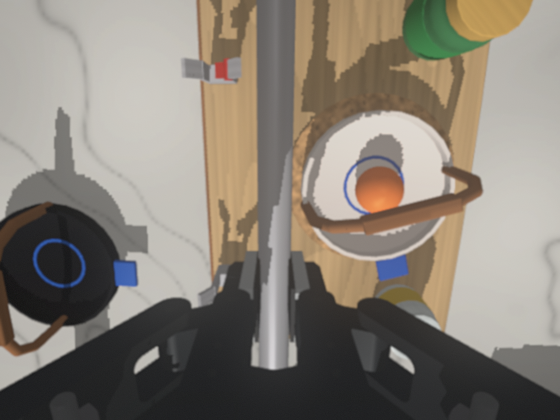

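The wrist view shows the held rail as the vertical bar at column 275, the left clip at (183–243, 68) with its red jaw at (221,69), and the dish with the fruit at (379,188). I'll measure the clip's slot centre from depth.

```bash
cat > x.py <<'E'
from h import *
np.set_printoptions(precision=1,suppress=True,linewidth=150)
yaw=np.radians(4.2); Rz=np.array([[np.cos(yaw),-np.sin(yaw)],[np.sin(yaw),np.cos(yaw)]])
o=np.array([.456,-.111])
for n in("wrist","side","top"):
  c=eyes.camera(n); P=cloud(c,np.ones((420,560),bool)); q=(P[:,:2]-o)@Rz
  for sgn in(1,-1):
    m=(abs(q[:,1]-sgn*.1)<.016)&(abs(q[:,0])<.035)&(P[:,2]>.026)&(P[:,2]<.1)
    X=np.c_[q[m],P[m][:,2]]*1000
    print(n,sgn,len(X), "y",np.percentile(X[:,1],[2,50,98]) if len(X) else "")
    for z in range(26,92,8):
      k=X[(X[:,2]>=z)&(X[:,2]<z+8)]
      if len(k): print("  z",z,len(k),"x",np.percentile(k[:,0],[2,25,50,75,98]))
E
python3 x.py
```

```text
wrist 1 1270 y [ 90.6  97.1 104.8]
  z 26 15 x [-8.7  3.4  9.8 12.8 12.9]
  z 34 156 x [-9.9 -7.8 -5.9 -3.1 12.6]
  z 42 47 x [-12.6  -9.6  -9.5  -9.3  12.8]
  z 50 40 x [-12.4  -9.7  -9.6  -9.5  12.7]
  z 58 176 x [-10.8  -0.9   1.3   3.8   6.8]
  z 66 330 x [-14.6 -11.9   5.8  10.1  13.2]
  z 74 417 x [-23.2 -18.2 -14.9  17.   22.3]
  z 82 89 x [-22.1 -20.4  18.7  19.7  21.1]
wrist -1 491 y [-108.3  -98.2  -94.3]
  z 26 38 x [-13.1 -10.7  -7.9  -4.9  -2.4]
  z 34 100 x [-12.8  -8.9  -7.   -5.3  -2.6]
  z 42 37 x [-13.5 -11.2  -9.8  -9.6  -8.7]
  z 50 28 x [-13.  -11.3  -9.8  -9.4  -8.6]
  z 58 24 x [-12.6 -10.9  -9.8  -8.8  -8.5]
  z 66 98 x [-15.7 -12.8 -11.7 -10.3  -8.7]
  z 74 145 x [-22.5 -18.9 -17.1 -15.3 -13.3]
  z 82 21 x [-21.2 -20.  -19.4 -19.  -18.1]
side 1 182 y [ 90.9  96.  107. ]
  z 26 19 x [-16.2 -13.7  -8.5   0.1  10.9]
  z 34 36 x [-15.3 -11.4  -0.1   5.3  10.4]
  z 42 24 x [-15.2 -12.6   1.5   9.   10.8]
  z 50 17 x [-14.7 -13.7 -12.7   6.2  12.9]
  z 58 24 x [-15.6 -12.3   1.5   4.6   9.2]
  z 66 24 x [-15.2   6.4   7.4  10.7  15.9]
  z 74 30 x [-23.3  -9.   14.1  17.4  21.7]
  z 82 8 x [-24.6 -22.7 -21.   14.1  17.1]
side -1 200 y [-108.6 -103.1  -93.6]
  z 26 20 x [-14.6 -14.   -8.2   2.1  10.8]
  z 34 40 x [-14.9 -13.   -2.7   4.   10.8]
  z 42 20 x [-14.4 -13.5   6.    8.    9.5]
  z 50 16 x [-15.3 -14.3 -13.8   4.3   9.8]
  z 58 29 x [-14.9 -13.5   0.2   4.4   9. ]
  z 66 31 x [-15.4   6.5   8.3  10.7  13.3]
  z 74 35 x [-22.7  11.   14.3  17.9  21.1]
  z 82 9 x [-23.4 -22.2 -20.9  17.5  19.5]
top 1 34 y [ 94.5 103.1 109.7]
  z 26 3 x [-4.7 -1.7  1.6 18.  33.2]
  z 34 5 x [-5.9 -5.8 -2.9 -2.6  0.3]
  z 42 1 x [0.2 0.2 0.2 0.2 0.2]
  z 58 5 x [2.6 3.  5.4 6.3 8.9]
  z 66 6 x [ 5.8  9.4 11.7 12.  12.3]
  z 74 11 x [ 9.2 14.4 17.  20.7 21.5]
  z 82 3 x [17.2 17.3 17.4 18.6 19.8]
top -1 1 y [-88.2 -88.2 -88.2]
  z 26 1 x [4.5 4.5 4.5 4.5 4.5]
```

Request:
carry_out(
  series=[
    [0, -0.3, 0, -0.05, 0],
    [0, -0.48, 0, 0, 0],
    [0, 0, 0.4, 0, 0],
    [0, 0, 0.7, 0, 0],
    [0, 0, 0.6, 0, 0],
    [0, 0, 0.4, 0, 0],
    [0, 0, 0, 0, 0],
  ],
)

```text
time: 15.35
ee_pos: [0.4551, -0.1138, 0.0722]
tool_rot: [-0.002, 0.678, 0.735, -0.001]
force: [0.3, 0.1, -0.8]
opening: 0.0118
gripper_force: 58.8
```

```bash
cat > y.py <<'E'
from h import *
np.set_printoptions(precision=1,suppress=True,linewidth=150)
s=sensors.sense(); e=np.array(s["ee_pos"]);T=rot(s["tool_rot"]); print(np.round(e,4),np.degrees(np.arctan2(T[1,1],T[0,1])),s["force"],s["opening"])
yaw=np.radians(4.3); Rz=np.array([[np.cos(yaw),-np.sin(yaw)],[np.sin(yaw),np.cos(yaw)]])
o=np.array([.4557,-.1127])
print("tcp in seat frame",(e[:2]-o)@Rz*1000)
za=(e[2]+.0235)*1000; print("axis z",za)
for n in("wrist","side","top"):
  c=eyes.camera(n); P=cloud(c,np.ones((420,560),bool)); X=np.c_[(P[:,:2]-o)@Rz,P[:,2]]*1000
  for lo,hi in((-128,-112),(-88,-60),(-60,-35),(35,60),(60,88),(112,128)):
    k=X[(X[:,1]>lo)&(X[:,1]<hi)&(abs(X[:,0])<13)&(X[:,2]>za-3)&(X[:,2]<za+14)]
    if len(k)>8: print(n,lo,hi,len(k),"x lo/hi/mid",np.percentile(k[:,0],[5,95,50]),"ztop",np.percentile(k[:,2],[50,95]))
  for a in(-1,1):
    k=X[(a*X[:,1]>128)&(a*X[:,1]<165)&(abs(X[:,0])<25)&(X[:,2]>za-14)&(X[:,2]<za+20)]
    if len(k)>8: print(n,"cap",a,len(k),"x",np.percentile(k[:,0],[3,97]),"y",np.percentile(k[:,1],[3,97]),"z",np.percentile(k[:,2],[3,97]))
E
python3 y.py
```

```text
[ 0.5 -0.1  0.1] 4.6403978838287285 [ 0.3  0.1 -0.8] 0.011777787764380772
tcp in seat frame [-0.7 -1.1]
axis z 95.66226563668175
wrist -60 -35 549 x lo/hi/mid [-7.5  5.2 -1.1] ztop [101.3 102.9]
wrist 35 60 2314 x lo/hi/mid [-7.4  4.9 -1.2] ztop [101.6 103.2]
wrist 60 88 3067 x lo/hi/mid [-7.3  5.  -1.2] ztop [101.6 103.2]
side -128 -112 38 x lo/hi/mid [-7.9  3.  -4.3] ztop [103.  105.5]
side -88 -60 63 x lo/hi/mid [-8.   3.1 -4.1] ztop [102.2 106.3]
side -60 -35 54 x lo/hi/mid [-8.1  3.6 -4.3] ztop [102.1 105.6]
side 60 88 43 x lo/hi/mid [-7.6  3.3 -4. ] ztop [103.5 106. ]
side 112 128 47 x lo/hi/mid [-12.5   6.4  -5. ] ztop [103.3 108.5]
side cap -1 149 x [-16.3   8. ] y [-153.1 -130.1] z [ 87.6 112.1]
side cap 1 75 x [-15.   11.5] y [128.3 145.1] z [ 86.7 112.6]
top 60 88 11 x lo/hi/mid [-3.9  5.7 -0.5] ztop [103.9 107.5]
top 112 128 17 x lo/hi/mid [-3.7  6.6  0.8] ztop [103.6 108.6]
top cap -1 49 x [-11.3  12.8] y [-153. -134.] z [ 96.5 114.5]
top cap 1 45 x [-11.3  13.5] y [128.7 145.6] z [105.7 114.9]
```

Request:
carry_out(
  series=[
    [0.05, 0.02, 0.1, 0, 0],
    [0, 0, 0.15, 0, 0],
    [0, 0, 0.15, 0, 0],
    [0, 0, 0, 0, 0],
  ],
)

```text
time: 16.0
ee_pos: [0.4576, -0.111, 0.0484]
tool_rot: [-0.001, 0.678, 0.735, -0.0]
force: [0.3, -0.0, -0.4]
opening: 0.0116
gripper_force: 58.8
```

Request:
carry_out(
  series=[
    [0, 0, 0.12, 0, 0],
    [0, 0, 0.12, 0, 0],
    [0, 0, 0.12, 0, 0],
    [0, 0, 0, 0, 0],
  ],
)

```text
time: 16.5
ee_pos: [0.4576, -0.111, 0.0271]
tool_rot: [-0.001, 0.678, 0.735, -0.0]
force: [-3.1, 0.7, -7.5]
opening: 0.0114
gripper_force: 58.7
```

```bash
python3 y.py; python3 x.py | grep -A9 wrist
```

```text
[ 0.5 -0.1  0. ] 4.619526011416962 [-3.1  0.7 -7.5] 0.011390738646025907
tcp in seat frame [2.  1.6]
axis z 50.632504382762995
wrist -60 -35 382 x lo/hi/mid [-5.   7.5  1.5] ztop [56.8 58.4]
wrist 35 60 2250 x lo/hi/mid [-4.4  7.8  1.7] ztop [55.8 57.4]
wrist 60 88 2974 x lo/hi/mid [-4.6  7.9  1.6] ztop [55.4 57. ]
side -128 -112 38 x lo/hi/mid [-7.7  3.6 -2.7] ztop [57.7 61.1]
side -88 -60 51 x lo/hi/mid [-6.4  4.6 -2.1] ztop [57.5 60.4]
side -60 -35 56 x lo/hi/mid [-6.8  6.4 -3.3] ztop [56.4 60.6]
side 60 88 43 x lo/hi/mid [-5.2  5.8 -0.6] ztop [56.2 59.2]
side 112 128 20 x lo/hi/mid [-8.9  5.4  0. ] ztop [56.9 62.9]
side cap -1 148 x [-15.6   9.2] y [-151.  -131.6] z [42.3 67.8]
side cap 1 93 x [-12.2  13.1] y [128.6 147.3] z [39.1 65.4]
top 112 128 22 x lo/hi/mid [-3.6  8.7  2.5] ztop [55.3 60.9]
top cap -1 49 x [-10.9  13.3] y [-150.7 -132.2] z [56. 70.]
top cap 1 50 x [-9.5 13.9] y [129.5 147.7] z [56.4 69.9]
wrist 1 7636 y [ 85.3  94.5 103.5]
  z 26 69 x [-13.2 -10.9  -8.7   9.9  12.1]
  z 34 409 x [-12.6  -8.9  -7.8  -7.   11.4]
  z 42 170 x [-13.1  -9.7  -9.5  -5.8  11.9]
  z 50 1627 x [-9.9 -3.9 -1.7  2.9  8.5]
  z 58 1080 x [-11.9  -0.3   2.    3.9   8.4]
  z 66 1929 x [-15.  -11.6   7.2  10.4  13.7]
  z 74 2048 x [-23.  -17.9  12.5  16.6  21.7]
  z 82 304 x [-21.6 -20.3  17.8  19.   20.6]
wrist -1 0 y 
side 1 187 y [ 86.3  96.2 113.2]
  z 26 18 x [-15.5 -13.8 -11.4  -4.    3.1]
  z 34 16 x [-15.7 -14.2 -13.2  -4.9  -1.2]
  z 42 14 x [-14.2 -13.9 -12.4  -9.    6.3]
  z 50 37 x [-15.1  -5.9  -2.9   1.2  12.5]
  z 58 36 x [-15.6  -6.3  -1.2   2.    9. ]
  z 66 30 x [-15.3   4.2   7.5  10.6  14. ]
  z 74 27 x [-22.6 -19.2  11.2  15.4  21.4]
  z 82 9 x [-24.4  13.6  16.9  17.4  19.1]
```

Request:
carry_out(
  series=[
    [0, -0.025, 0.03, 0, 0],
    [0, 0, 0.03, 0, 0],
    [0, 0, 0, 0, 0],
  ],
)

```text
time: 17.18
ee_pos: [0.4577, -0.1116, 0.0243]
tool_rot: [0.001, 0.678, 0.735, 0.0]
force: [3.1, 0.9, 1.6]
opening: 0.0112
gripper_force: 59.7
```

```bash
python3 y.py
```

```text
[ 0.5 -0.1  0. ] 4.621997552826564 [3.1 0.9 1.6] 0.011235520746922155
tcp in seat frame [2.1 1. ]
axis z 47.776334874812115
wrist -60 -35 430 x lo/hi/mid [-4.5  8.   1.7] ztop [53.5 55.1]
wrist 35 60 2280 x lo/hi/mid [-4.8  7.4  1.4] ztop [53.6 55.2]
wrist 60 88 3026 x lo/hi/mid [-4.9  7.4  1.2] ztop [53.6 55.2]
side -128 -112 36 x lo/hi/mid [-6.2  4.8 -2.6] ztop [53.9 56.5]
side -88 -60 52 x lo/hi/mid [-6.2  5.7 -0.9] ztop [53.6 57. ]
side -60 -35 52 x lo/hi/mid [-6.4  6.  -2.8] ztop [53.6 57.5]
side 60 88 47 x lo/hi/mid [-6.8  5.8 -2.1] ztop [53.7 57.3]
side 112 128 23 x lo/hi/mid [-11.1  10.4   0.9] ztop [54.2 56.2]
side cap -1 146 x [-14.1  10.8] y [-151.3 -131.7] z [37.7 63.3]
side cap 1 94 x [-13.4  12.4] y [128.5 147.2] z [38.  63.9]
top 112 128 23 x lo/hi/mid [-4.5  8.   1.7] ztop [54.2 60.1]
top cap -1 45 x [-9.5 13.4] y [-151.  -133.9] z [56.  66.8]
top cap 1 46 x [-9.8 13.5] y [129.2 146.8] z [52.8 66.2]
```

Request:
carry_out(
  series=[
    [0, 0, 0.025, 0, 0],
    [0, 0, 0, 0, 0],
  ],
)

```text
time: 17.58
ee_pos: [0.4575, -0.1116, 0.0238]
tool_rot: [0.001, 0.678, 0.735, 0.0]
force: [-4.2, 1.4, 36.6]
opening: 0.0117
gripper_force: 63.7
```

The rail bottomed out with 37 N. Next I relax, open and rise.

Request:
carry_out(
  series=[
    [0, 0, -0.025, 0, 0],
    [0, 0, 0, 0, 20],
    [0, 0, 0, 0, 36],
    [0, 0, 0, 0, 36],
    [0, 0, -0.4, 0, 36],
    [0, 0, -0.8, 0, 36],
    [0, 0, -0.8, 0, 36],
    [0, 0, -0.8, 0, 36],
    [0, 0, -0.2, 0, 36],
    [0, 0, 0, 0, 36],
  ],
)

```text
time: 18.82
ee_pos: [0.4568, -0.1113, 0.2041]
tool_rot: [0.0, 0.678, 0.735, 0.0]
force: [-0.2, -0.3, -0.6]
opening: 0.0361
gripper_force: 0.0
```

```bash
sed 's/^za=.*/za=48./' y.py > y2.py; python3 y2.py
cat > f.py <<'E'
from h import *
np.set_printoptions(precision=4,suppress=True)
s=sensors.sense(); print(s["time"],s["ee_pos"],s["joint_positions"])
cs={n:eyes.camera(n) for n in("wrist","side","top")}
hp=np.array([.597,-.1])
for n,c in cs.items():
  for q,g in(("dish_handle",[.597,-.1]),("dish_tab",[.627,-.185]),("fruit_center",[.595,-.1]),("dish",[.597,-.1]),("mat_top",[.597,-.1])):
    for r in eyes.tip_of(n,q)[:3]:
      p=dep(c,r["xy"])
      if p is not None and np.hypot(*(p[:2]-g))<.04: print(n,q,round(r["confidence"],2),r["xy"],p)
  P=cloud(c,np.ones((420,560),bool)); im=c["img"].astype(int)[c["depth"]>0]
  m=(np.hypot(*(P[:,:2]-hp).T)<.075)&(P[:,2]>.122)&(P[:,2]<.142)
  if m.sum()>10:
    Q=P[m]; rc=cv2.minAreaRect((Q[:,:2]*1000).astype(np.float32)); v=np.linalg.eigh(np.cov(Q[:,:2].T))[1][:,1]
    print(n,"handle",len(Q),rc,np.degrees(np.arctan2(v[1],v[0])),Q.mean(0),np.percentile(Q[:,2],[50,95]))
  b=(im[:,2]>110)&(im[:,0]<70)&(np.hypot(*(P[:,:2]-[.627,-.185]).T)<.04)
  if b.sum()>5:
    print(n,"tab",b.sum(),P[b].mean(0),"mid",cv2.minAreaRect((P[b][:,:2]*1000).astype(np.float32)))
E
python3 f.py
```

```text
[ 0.5 -0.1  0.2] 4.63687116086041 [-0.2 -0.3 -0.6] 0.03610355212100546
tcp in seat frame [1.2 1.3]
wrist -128 -112 176 x lo/hi/mid [-5.3  7.2  0.9] ztop [53.6 55.2]
wrist -88 -60 362 x lo/hi/mid [-5.3  7.6  1.2] ztop [53.5 55.3]
wrist -60 -35 339 x lo/hi/mid [-5.3  7.3  1.4] ztop [53.6 55.2]
wrist 35 60 452 x lo/hi/mid [-6.3  7.1  0.8] ztop [53.5 55.3]
wrist 60 88 527 x lo/hi/mid [-6.3  6.8 -0.1] ztop [53.5 55.3]
wrist 112 128 434 x lo/hi/mid [-9.1  8.7 -0.4] ztop [53.9 60.5]
wrist cap -1 638 x [-10.9  13.4] y [-151.  -129.7] z [40.4 61.6]
wrist cap 1 786 x [-11.9  12.3] y [128.4 145.8] z [58.8 62. ]
side -128 -112 34 x lo/hi/mid [-6.8  5.2 -2.4] ztop [53.4 56.6]
side -88 -60 54 x lo/hi/mid [-6.6  4.8 -2. ] ztop [53.3 56.8]
side -60 -35 49 x lo/hi/mid [-6.5  4.7 -2.8] ztop [53.  57.1]
side 35 60 46 x lo/hi/mid [-7.1  3.1 -2.9] ztop [54.2 57.5]
side 60 88 48 x lo/hi/mid [-7.2  3.7 -3.6] ztop [53.6 56.8]
side 112 128 21 x lo/hi/mid [-11.8   6.4  -0.2] ztop [54.5 60.2]
side cap -1 144 x [-14.8  10.6] y [-151. -132.] z [37.8 62.9]
side cap 1 96 x [-14.6  10. ] y [128.6 146.2] z [38.6 64.
[... 1162 characters left out ...]
420862507 [ 0.5921 -0.1068  0.1307] [0.1321 0.1354]
side tab 78 [ 0.6242 -0.1812  0.0498] mid ((632.79541015625, -177.43040466308594), (48.99464416503906, 20.81801414489746), 19.784116744995117)
top dish_handle 0.61 [307.6, 176.0] [ 0.5939 -0.1012  0.1322]
top dish_tab 0.76 [329.6, 167.4] [ 0.6311 -0.178   0.05  ]
top fruit_center 0.48 [306.0, 177.4] [ 0.5898 -0.0962  0.131 ]
top handle 91 ((611.3656616210938, -98.31244659423828), (80.62879180908203, 12.770277976989746), 20.12202262878418) -159.77037523173854 [ 0.6091 -0.099   0.1328] [0.1331 0.1395]
top tab 48 [ 0.6268 -0.179   0.0509] mid ((626.734130859375, -179.20138549804688), (26.92157554626465, 19.815715789794922), 17.007278442382812)
```

The rail stays home and level (axis 48 mm). The dish handle bar lies at about 19.5°, centre (0.600,−0.1035), top at z 0.134. Now I go over the dish and turn.

Request:
carry_out(
  series=[
    [-0.05, 0.6, 0, 0, 40],
    [0, 0.9, 0, 0, 40],
    [0, 0.7, 0, 0, 40],
    [0, 0.2, 0, 0, 40],
    [0, 0, 0, -0.7, 40],
    [0, 0, 0, -1, 40],
    [0, 0, 0, -1, 40],
    [0, 0, 0, -1, 40],
    [0, 0, 0, -1, 40],
    [0, 0, 0, -1, 40],
    [0, 0, 0, -1, 40],
    [0, 0, 0, -1, 40],
    [0, 0, 0, -1, 40],
    [0, 0, 0, -1, 40],
    [0, 0, 0, -1, 40],
    [0, 0, 0, -1, 40],
    [0, 0, 0, -1, 40],
    [0, 0, 0, -0.39, 40],
    [0, 0, 0, 0, 40],
  ],
)

```text
time: 22.25
ee_pos: [0.5997, -0.1027, 0.204]
tool_rot: [-0.0, -0.168, 0.986, 0.0]
force: [-0.0, 0.6, 1.0]
opening: 0.0403
gripper_force: 0.0
```

```bash
cat >> f.py <<'E'
  if m.sum()>10:
    T=rot(s["tool_rot"]); L=(P[m]-np.array(s["ee_pos"]))@T; k=(abs(L[:,0])<.035)&(P[m][:,2]>.13); L=L[k]
    if len(L)>10: print(n,"in tool frame: y mid",np.percentile(L[:,1],[3,50,97]),"slope",np.polyfit(L[:,0],L[:,1],1),"x",np.percentile(L[:,0],[3,97]),"z top",np.percentile(L[:,2],[5,50]))
T=rot(s["tool_rot"]); print("yaw",np.degrees(np.arctan2(T[1,1],T[0,1])))
E
python3 f.py; python3 u.py | tail -8
```

```text
22.25 [ 0.5997 -0.1027  0.204 ] [-0.2193  0.4351  1.7086 -0.0001  0.9984 -2.1274]
wrist dish_handle 0.73 [270.1, 214.9] [ 0.6003 -0.1066  0.1336]
wrist fruit_center 0.56 [273.5, 182.5] [ 0.5776 -0.112   0.1339]
wrist dish 0.89 [272.7, 182.4] [ 0.5777 -0.1126  0.1339]
wrist handle 2061 ((598.6202392578125, -104.86111450195312), (105.01518249511719, 11.761809349060059), 19.090282440185547) -160.84384304319556 [ 0.5956 -0.106   0.1318] [0.1333 0.1346]
wrist tab 345 [ 0.6296 -0.182   0.0508] mid ((626.71484375, -181.74195861816406), (26.552274703979492, 20.005769729614258), 18.986207962036133)
wrist in tool frame: y mid [-0.0075 -0.0019  0.0037] slope [ 0.0017 -0.0019] x [-0.0316  0.0332] z top [0.0693 0.0704]
side dish_handle 0.59 [331.4, 211.2] [ 0.5943 -0.1074  0.1319]
side dish_tab 0.6 [361.3, 246.5] [ 0.6471 -0.1809  0.0191]
side fruit_center 0.63 [332.6, 237.3] [ 0.5932 -0.1226  0.0462]
side fruit_center 0.57 [329.0, 229.6] [ 0.5888 -0.111   0.0699]
side fruit_center 0.26 [327.6, 234.6] [ 0.5816 -0.1141  0.0582]
side dish 0.57 [329.9, 239.7] [ 0.5888 -0.118   0.036 ]
side handle 15
[... 617 characters left out ...]
1201172, 12.100174903869629), 20.523235321044922) -157.97616765434196 [ 0.5714 -0.1117  0.1309] [0.1302 0.1389]
top tab 6 [ 0.6156 -0.178   0.0528] mid ((614.6168823242188, -177.9259033203125), (13.380690574645996, 6.062946319580078), 74.22058868408203)
top in tool frame: y mid [-0.0043  0.0019  0.006 ] slope [-0.0682  0.0028] x [0.0086 0.032 ] z top [0.0646 0.0691]
yaw 109.32719005289074
 [ 0.0141 -0.0207  0.1723]
 [ 0.0071 -0.0238  0.1722]] [0.0312 0.0316 0.0317 0.0318]
1 [  0   0   0   0   0   0   0   0   0 645 375   0   0   0  10  37  78 132
 146   9]
[[-0.0049  0.0217  0.172 ]
 [ 0.0112  0.0175  0.172 ]
 [ 0.0082  0.0195  0.1718]
 [ 0.0151  0.0135  0.1718]] [0.032  0.032  0.0322 0.0322]
```

Request:
carry_out(
  series=[
    [0, 0, 0.4, 0, 40],
    [0, 0, 0.6, 0, 40],
    [0, 0, 0.5, 0, 40],
    [0, 0, 0.24, 0, 40],
    [0, 0, 0.1, 0, 40],
    [0, 0, 0, 0, 25],
    [0, 0, 0, 0, 18],
    [0, 0, 0, 0, 15],
    [0, 0, 0, 0, 10],
    [0, 0, 0, 0, 0],
    [0, 0, 0, 0, 0],
  ],
)

```text
time: 24.58
ee_pos: [0.6008, -0.1027, 0.0945]
tool_rot: [0.001, -0.168, 0.986, -0.0]
force: [-1.6, 0.7, 7.5]
opening: 0.0109
gripper_force: 58.4
```

```bash
cat > g.py <<'E'
from h import *
np.set_printoptions(precision=4,suppress=True)
s=sensors.sense(); e=np.array(s["ee_pos"]); T=rot(s["tool_rot"]); print(s["time"],e,s["opening"],s["gripper_force"],s["force"],s["torque"],"yaw",np.degrees(np.arctan2(T[1,1],T[0,1])))
for n in("wrist","side","top"):
  c=eyes.camera(n); P=cloud(c,np.ones((420,560),bool)); im=c["img"].astype(int)[c["depth"]>0]
  d=np.hypot(*(P[:,:2]-[.6,-.102]).T)
  f=(im[:,0]>150)&(im[:,1]>50)&(im[:,1]<140)&(im[:,2]<70)&(d<.07)&(P[:,2]<e[2]+.03)
  if f.sum()>15:
    Q=P[f]; A=np.c_[2*Q,np.ones(len(Q))]; x=np.linalg.lstsq(A,(Q**2).sum(1),rcond=None)[0]; r=np.sqrt(max(0,x[3]+x[:3]@x[:3]))
    print(n,"fruit sphere",f.sum(),x[:3],"r",r,"top",Q[:,2].max())
  b=(im[:,2]>110)&(im[:,0]<70)&(d<.115)&(d>.065)&(P[:,2]>.03)
  if b.sum()>5: q=P[b]; v=q.mean(0)[:2]-[.6,-.102]; print(n,"tab",b.sum(),q.mean(0),"ang from mat",np.degrees(np.arctan2(v[1],v[0])),cv2.minAreaRect((q[:,:2]*1000).astype(np.float32)),"z",np.percentile(q[:,2],[5,50,95]))
  w=(im.min(1)>165)&(d<.08)&(d>.055)&(P[:,2]>.04)&(P[:,2]<.16)
  if w.sum()>60:
    Q=P[w]; m=Q[:,2]>np.percentile(Q[:,2],60); A=np.c_[Q[m][:,:2]-[.6,-.102],np.ones(m.sum())]; print(n,"rim n",m.sum(),"tilt x,y",np.linalg.lstsq(A,Q[m][:,2],rcond=None)[0], "center",cv2.minEnclosingCircle((Q[:,:2]*1000).astype(np.float32)),"ztop",np.percentile(Q[:,2],98))
E
python3 g.py
```

```text
24.575 [ 0.6008 -0.1027  0.0945] 0.010873432316765387 58.419023752212524 [-1.5602  0.7372  7.4738] [ 0.1228  0.1936 -0.1234] yaw 109.34689631816671
wrist fruit sphere 363 [ 0.5993 -0.105   0.0541] r 0.020333063827452532 top 0.0728254026394452
wrist tab 1290 [ 0.6264 -0.1823  0.0507] ang from mat -71.80128420199405 ((626.0916748046875, -181.95321655273438), (28.162609100341797, 21.65629768371582), 18.421600341796875) z [0.0496 0.0507 0.0517]
wrist rim n 1352 tilt x,y [-0.0016 -0.0004  0.0522] center ((599.9095458984375, -104.4319839477539), 70.9339370727539) ztop 0.05297055133526035
side fruit sphere 126 [ 0.5969 -0.1071  0.0569] r 0.01688409554031558 top 0.07728393584277704
side tab 76 [ 0.6234 -0.1811  0.0506] ang from mat -73.53422439475536 ((624.0946044921875, -180.88804626464844), (29.863004684448242, 20.616758346557617), 18.667818069458008) z [0.0473 0.0507 0.0536]
side rim n 38 tilt x,y [-0.0162  0.0059  0.0482] center ((597.01904296875, -104.27815246582031), 70.93346405029297) ztop 0.05202748445163414
```

Gripped. Dish centre is (0.600,−0.104) with the fruit in the middle. Now a gentle straight lift of 6 cm.

Request:
carry_out(
  series=[
    [0, 0, -0.04, 0, 0],
    [0, 0, -0.08, 0, 0],
    [0, 0, -0.12, 0, 0],
    [0, 0, -0.16, 0, 0],
    [0, 0, -0.2, 0, 0],
    [0, 0, -0.16, 0, 0],
    [0, 0, -0.12, 0, 0],
    [0, 0, -0.08, 0, 0],
    [0, 0, -0.04, 0, 0],
    [0, 0, 0, 0, 0],
  ],
)

```text
time: 25.98
ee_pos: [0.6004, -0.1026, 0.1535]
tool_rot: [-0.0, -0.168, 0.986, 0.0]
force: [0.1, 0.4, -2.7]
opening: 0.0108
gripper_force: 58.5
```

```bash
python3 g.py
```

```text
25.975 [ 0.6004 -0.1026  0.1535] 0.010830211781675512 58.48196268081665 [ 0.0836  0.4131 -2.6866] [ 0.0312  0.0092 -0.0538] yaw 109.35644503771213
wrist fruit sphere 375 [ 0.5989 -0.1046  0.1127] r 0.02044896913401348 top 0.13149684576486584
wrist tab 533 [ 0.6194 -0.1846  0.1096] ang from mat -76.80662258540333 ((625.160400390625, -181.5366973876953), (27.422731399536133, 20.971899032592773), 19.306167602539062) z [0.1082 0.1097 0.1107]
wrist rim n 2348 tilt x,y [-0.0017 -0.0006  0.1108] center ((599.4461059570312, -103.966552734375), 71.09503173828125) ztop 0.1118714187976375
side fruit sphere 130 [ 0.5958 -0.1071  0.1163] r 0.016666830676329535 top 0.13547193719698436
side tab 74 [ 0.6226 -0.1812  0.1093] ang from mat -74.05788995604759 ((623.9146728515625, -180.89833068847656), (32.75259017944336, 21.01204490661621), 21.411497116088867) z [0.1069 0.1093 0.112 ]
side rim n 48 tilt x,y [ 0.0273 -0.0228  0.104 ] center ((595.9317016601562, -104.98027801513672), 71.86260986328125) ztop 0.11084722972349065
top rim n 36 tilt x,y [-0.0302 -0.0047  0.1101] center ((584.8251342773438, -105.58991241455078), 66.902587890625) ztop 0.11637827602349707
```

The dish is level and 59 mm up, with the fruit central. Now turn 105° smoothly.

Request:
carry_out(
  series=[
    [0, 0, 0, 0.2, 0],
    [0, 0, 0, 0.4, 0],
    [0, 0, 0, 0.6, 0],
    [0, 0, 0, 0.8, 0],
    [0, 0, 0, 0.8, 0],
    [0, 0, 0, 0.8, 0],
    [0, 0, 0, 0.8, 0],
    [0, 0, 0, 0.8, 0],
    [0, 0, 0, 0.8, 0],
    [0, 0, 0, 0.8, 0],
    [0, 0, 0, 0.8, 0],
    [0, 0, 0, 0.8, 0],
    [0, 0, 0, 0.8, 0],
    [0, 0, 0, 0.8, 0],
    [0, 0, 0, 0.8, 0],
    [0, 0, 0, 0.8, 0],
    [0, 0, 0, 0.7, 0],
    [0, 0, 0, 0.5, 0],
    [0, 0, 0, 0.3, 0],
    [0, 0, 0, 0.03, 0],
  ],
)

```text
time: 28.62
ee_pos: [0.6004, -0.1026, 0.1535]
tool_rot: [-0.0, 0.68, 0.733, -0.0]
force: [0.2, -0.2, -3.9]
opening: 0.0109
gripper_force: 58.5
```

Request:
carry_out(
  series=[
    [0, 0, 0, 0, 0],
    [0, 0, 0, 0, 0],
  ],
)

```text
time: 28.88
ee_pos: [0.6004, -0.1026, 0.1536]
tool_rot: [-0.0, 0.68, 0.733, -0.0]
force: [0.0, -0.1, -4.1]
opening: 0.011
gripper_force: 58.5
```

```bash
python3 g.py; python3 y2.py | grep -v top
python3 - <<'E'
from h import *
c=eyes.camera("side"); cv2.imwrite("pics/fin.png",cv2.resize(c["img"][170:330,220:430],None,fx=3.5,fy=3.5)[:,:,::-1])
E
```

```text
28.875 [ 0.6004 -0.1026  0.1536] 0.010994684524828898 58.48178744316101 [ 0.0203 -0.1306 -4.0666] [ 0.0324 -0.0003  0.0148] yaw 4.339063175318083
wrist fruit sphere 327 [ 0.6    -0.1035  0.112 ] r 0.02123954942255903 top 0.1318304738027709
wrist tab 710 [ 0.5138 -0.1078  0.1097] ang from mat -176.16520218600073 ((518.3826293945312, -109.01448059082031), (21.5811767578125, 28.14459228515625), 3.237685203552246) z [0.1087 0.1097 0.1107]
wrist rim n 3495 tilt x,y [-0.0027 -0.0185  0.1098] center ((600.2642211914062, -103.75884246826172), 71.1191177368164) ztop 0.11178548580849215
side fruit sphere 116 [ 0.5965 -0.1057  0.1154] r 0.0169592380886498 top 0.135087170570535
side tab 81 [ 0.5151 -0.1096  0.1098] ang from mat -174.90823810591039 ((516.1165771484375, -108.69328308105469), (21.946304321289062, 30.95083236694336), 8.295578002929688) z [0.1071 0.1096 0.1131]
side rim n 40 tilt x,y [-0.0901 -0.0153  0.1048] center ((598.7523193359375, -103.89221954345703), 70.7017822265625) ztop 0.1130901019023324
top rim n 40 tilt x,y [-0.0378 -0.0114  0.1102] center ((584.4222412109375, -104.0566635131836), 66.64954376220703) ztop 0.1166756771045796
[ 0.6 -0.1  0.2] 4.324455359917623 [ 0.4  0.7 -3. ] 0.011018470328429137
tcp in seat frame [145.1  -0.8]
wrist cap 1 1219 x [-11.   13.8] y [128.4 143. ] z [38.6 61.8]
side cap -1 143 x [-14.7  10.4] y [-150.8 -132. ] z [39.2 63.9]
side cap 1 95 x [-14.2  10.6] y [128.4 147.4] z [38.3 63.4]
```

View pics/fin.png

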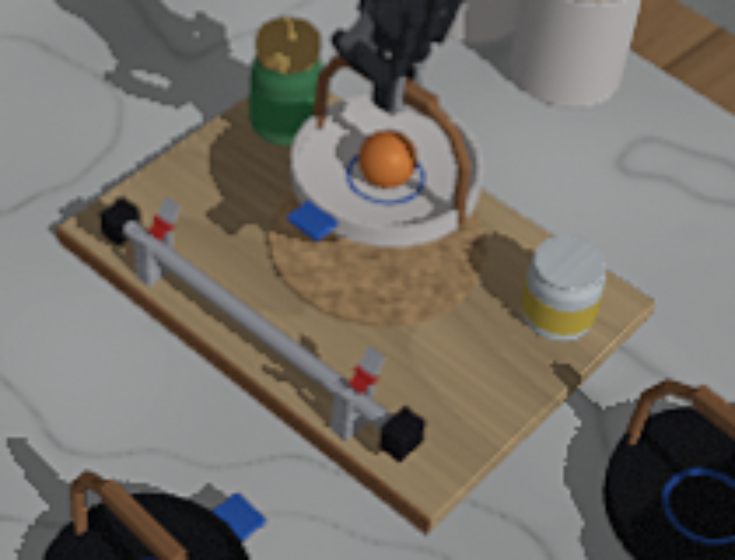

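The picture shows the rail home under both shut red jaws ((163,227), (365,378)). The dish is level over the mat, its blue tab at (312,220) faces the rail, and the fruit is in the ring.

```bash
python3 -c "
from workcell import job
print(job.hand_in())"
```

```text
the job is handed in; nothing more can be done
None
```

The rail is home in both clips with both jaws shut above it and released. The dish is held level about 59 mm above the mat and within about 2 mm of its middle, tab square to the rail and fruit central. I handed the job in at about 29 s, and no verdict came back.

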